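Roll the module shuttle to the inspection mark and stop it there

ROBOT

A 6-joint arm with a two-finger parallel gripper is mounted at the origin on the work surface. World frame = base frame: x ahead of the robot, y to its left, z up, the work surface at z = 0. Lengths are in m, angles in degrees, forces in N, time in s.
With the tool pointing down it reaches from about 0.35 to 0.875 m from the base axis. Payload 4.2 kg.
Tool frame: the origin (TCP) lies midway between the tips of the shut fingers; the grasp point (between the pads) lies 19 mm behind it; z points along the fingers, y is the line along which they close (so a half turn about z gives the same grasp; the last joint's range is limited). The gripper opens to 87 mm and grips with 3 to 60 N. Pads are 19 mm wide; open, the fingers measure 117 mm over their backs; the gripper's body (75 mm by 190 mm) begins 51 mm behind the grasp point.
Start: joints at [82.311, 22.042, 0.453, 0, -68.411, -14.817], TCP at [0.239, 0.577, 0.223] pointing down, gripper open.
Joint ranges: [-179.83, 179.83], [-69.29, 118.12], [-61.27, 80.66], [-181.25, 117.63], [-171.15, -9.14], [-177.46, 177.46]. Speed limits (degrees/s): [159.86, 159.86, 180, 180, 180, 180].

INTERFACE

Orientations are given as a 3x3 rotation matrix whose columns are the frame's x, y, z axes.
In Python, from station import * gives the robot as it stands.
- The arm moves only by the tool move_arm, never from a script. Its argument "targets" is text: rows parted by semicolons, each of 4 numbers parted by spaces: the shift along the world's x, y, z in units of 25 mm (1.0 is 25 mm), then the turn about the world's z in units of 5 degrees (1.0 is 5 degrees). In form: tx ty tz spin; .... A call has 1 to 10 rows; each row shifts and turns the commanded pose from where the row before left it; what a row does not reach is not made up. A row lasts 1/12 s, in which the tool goes at most 41.7 mm and 7.16 degrees, less where a joint would pass 70% of its speed; a pose out of reach is approached as far as the arm can. A call is refused whole if a number of a shift passes 1 or a number of a turn 1, either way. A call with a gripper value outside its range is refused whole. "gripper" is the finger opening in mm, from 0 to 87, set as the call begins (left out, the last holds). The fingers move at their own pace and stop on an object; the grip force is fixed at half the most. Time passes only in rows, so rows that do not move let the fingers close. It gives the time, the measured TCP pose, the force, the opening and the grip force at its end, in the units of the state.
- sense(): the state, without advancing time (a new reading comes with each control period).
- capture(name): name is "side" or "top" or "wrist"; returns a dict with "image" (420x560x3 uint8, blue, green, red), "fx", "fy", "cx", "cy" (pixels), "D" ([k1, k2, p1, p2, k3] as OpenCV has them; the pictures are not rectified), "world_from_camera" (4x4, takes a point from camera to world coordinates); the wrist camera has in their place "hand_eye" (4x4, takes a point from camera to tool coordinates, whose origin is the TCP and whose axes are the flange's). Camera axes: x right, y up, looking along -z (the intrinsics and any distortion apply to the point x, -y, -z); pixel columns grow to the right and rows downward; lengths in m; the calibration is good to about 2 mm. A picture is of the moment at which its call begins: read the wrist's pose just before it. There is no depth.
- finish_job(): hands the job in; it is judged then, once.
The state is a dict: "time_s": time; "joints": joint angles; "joint_velocities": joint speeds; "effort": joint torques, N m; "tcp_pos": TCP position; "ee_rot": TCP orientation; "wrist_force": force on the tool from outside, world axes, zero at the start; "moment": the same for the moment, N m; "gripper_width": opening from 0.0 (shut) to 1.0 (fully open); "gripper_force": force on a finger pad.
Only numpy, scipy, OpenCV 4.12 (cv2) and the standard library are available. Lean on these libraries where they do the work, as an engineer would, in place of code of your own. Each camera call takes 0.05 s, during which the arm holds its last target. There are 200 camera calls.

TASK

Roll the loaded module shuttle gently from its parking place at the left end of the track to the inspection station, and brake it so that it stands at rest, let go, with the white line across its deck in line with the station's yellow blade to within a centimetre. Touch the shuttle only at its rubber end bumpers, never its deck or the open modules, do not let it run into the striped end stop on the right, and leave the station and the other things on the bench alone.

Things in the scene. Friction and masses are not known exactly. Their poses are not given: they have to be found in the camera images.
- track: Straight level shuttle track fixed on the bench: two aluminium profiles, 1000 mm long, 154 mm wide over all on low feet 190 mm wide, rails reaching 46 mm above the bench, open between them. Origin on the bench on the middle line between the profiles, 530 mm from the left and 470 mm from the right end; y runs along it to the left end, x across it away from the robot, z up.
- stop (a point): Face of the yellow and black striped end stop at the right end of the track, 64 mm above the bench, at track y = -420 mm. The stop is 90 mm high and 150 mm wide; the left end has the same with its face at y = +475 mm.
- carriage (a joint): Travel of the shuttle along the track in m, growing to the right (track -y): the white line lies at track y = 0.310 - value; at 0.610 the front nose meets the right stop. It rolls on ball bearings with very little drag, about 0.010 N dry friction plus 0.08 N per m/s (at 50 mm/s it coasts on for some 250 mm). It cannot leave the rails. Allowed up to 0.3 m/s with this load.
- deck: Shuttle's aluminium deck, 170 mm long (along the track), 160 mm wide, with two red foam pads of open black and blue camera modules, tops 111 mm above the bench; not to be touched. Origin at bench height under the white line's middle, axes as the track's. Total moving mass of the shuttle about 2.6 kg, its load differs from run to run (1.8 to 3.5 kg).
- index (a point): Middle of the white line that runs across the shuttle's deck at half its length, on the deck's upper face, 90 mm above the bench.
- nose_rear (a point): Outermost point of the rear (left) rubber bumper's round nose, mid-width, 64 mm above the bench, 120 mm left of the white line. The bumper is 136 mm wide, 46 to 82 mm above the bench and stands 35 mm out from the deck. A spring of about 60 N/m with little damping lets it slide up to 30 mm into the shuttle: run against a still hand, the shuttle bounces back at some 0.7 of its speed.
- nose_front (a point): Outermost point of the front (right) rubber bumper's nose, mid-width, 64 mm above the bench, 120 mm right of the white line; same bumper and spring as the rear one.
- mark (a point): Tip of the station's yellow index blade, 90 mm above the bench, 13 mm beyond the deck's far edge; axes as the track's. The shuttle is in place when the white line lies at the same place along the track. It stands elsewhere along the track in every run.
- station: Inspection station: blue code reader on a steel post, 190 mm high, foot 70 x 50 mm, fixed beyond the track; the post stands 30 mm right of the blade. Origin on the bench in line with the blade, 165 mm from the track's middle line. The nearest part above 100 mm stands 137 mm from the track's middle line; below that only the 8 mm wide blade reaches in to 93 mm, at 86 to 90 mm height.
- foam_pad: Bystander: loose red foam pad with modules, 120 x 160 x 23 mm, beyond the track.
- blister_tray: Bystander: loose clear blister tray with parts, 150 x 190 x 18 mm, beyond the track.
- alcohol: Bystander: white bottle, 60 mm wide, 110 mm high, beyond the track at the right.
- reel: Bystander: blue component reel lying flat, 150 mm wide, 16 mm high, to the robot's right.
- driver: Bystander: screwdriver, 160 mm long, in front of the robot at the left.
- tip_cup: Bystander: white ceramic cup, 56 mm wide, 45 mm high, in front of the robot at the left.
Things that resemble listed ones, but are neither listed nor needed, are in the scene too. Of the things that look like the station, the largest one is meant.

How it is judged (in metres and radians):
On the way, in this order (a step that is already met when the one before it is completed fails the run):
1. the shuttle is on its way, 100 mm from its parking place (distance of index from where it was at the start of the episode above 0.1 m), for 0.1 s.
2. the shuttle stands at the mark, at rest and untouched, for 1.5 s (y of index in the frame of mark between -0.012 and 0.012 m and velocity of joint carriage between -0.006 and 0.006 m/s and contact force between the arm and deck below 0.1 N and contact force between the fingers and anything else below 0.1 N), for 1.5 s.
At the end, for the whole second after the job is handed in: The shuttle stands at rest (slower than 6 mm/s) with its white line within 12 mm of the yellow blade along the track, let go (y of index in the frame of mark between -0.012 and 0.012 m and velocity of joint carriage between -0.006 and 0.006 m/s); the robot touches nothing.
It fails at once if the shuttle runs into the right end stop (value of joint carriage above 0.602 m).
It fails at once if the shuttle goes faster than 0.3 m/s (velocity of joint carriage above 0.3 m/s or velocity of joint carriage below -0.3 m/s).
It fails at once if the robot touches the shuttle's deck or the modules (contact force between any of the arm, the fingers and deck above 1 N).
It fails at once if the robot touches the inspection station (contact force between any of the arm, the fingers and station above 1 N).
It fails at once if another thing on the bench is moved by more than 25 mm (distance of any of foam_pad, blister_tray, alcohol, reel, driver, tip_cup from where it was at the start of the episode above 0.025 m).
It also fails if it takes over 38 s, if anything falls off the work surface, if the arm or the gripper's body presses on something with over 40 N, if the wrist force passes 120 N, or if a joint passes its speed limit or range.

## Working session

There is one attempt and no reset: what is moved stays moved. The work goes in short steps, Python scripts to look and compute and a tool call to move; the robot and the scene stay as the last step left them, time stands still between calls to the robot, and variables do not carry over. Pictures are saved under pics/ and viewed, at most 10 in all, crops included, and the job is handed in when it is done.

Besides the shell and the picture viewer there is one more tool, called as name(argument=value, ...), one argument or row to a line, values as JSON. move_arm: Moves the arm, as the interface text tells. Its arguments: {"type":"object","properties":{"targets":{"type":"string"},"gripper":{"type":"number"}},"required":["targets"]}

```bash
mkdir -p pics
cat > h.py <<'E'
from station import *
import numpy as np, cv2
def ray(c,px,T=None):
    K=np.array([[c["fx"],0,c["cx"]],[0,c["fy"],c["cy"]],[0,0,1]])
    u=cv2.undistortPoints(np.array([[px]],float),K,np.array(c["D"],float))[0,0]
    T=np.array(c["world_from_camera"]) if T is None else T
    d=T[:3,:3]@np.array([u[0],-u[1],-1]); return T[:3,3],d
def onz(c,px,z):
    o,d=ray(c,px); return o+d*(z-o[2])/d[2]
def tri(*rs):
    A=0;b=0
    for o,d in rs:
        d=d/np.linalg.norm(d);P=np.eye(3)-np.outer(d,d);A=A+P;b=b+P@o
    return np.linalg.solve(A,b)
E
python3 - <<'E'
from h import *
import pickle
a=capture("side");b=capture("top");pickle.dump((a,b),open("c0.pkl","wb"))
cv2.imwrite("pics/side0.png",a["image"]);cv2.imwrite("pics/top0.png",b["image"])
for c in(a,b):print(np.round(c["world_from_camera"],3),c["fx"],c["D"])
s=sense();print(s["time_s"],s["tcp_pos"],np.round(s["ee_rot"],3),s["gripper_width"])
E
```

```text
[[ 0.926  0.282 -0.251  0.274]
 [-0.378  0.688 -0.619 -0.684]
 [-0.002  0.668  0.744  0.943]
 [ 0.     0.     0.     1.   ]] 414.5157349869124 [-0.08665942  0.          0.          0.          0.        ]
[[-6.400e-02  9.770e-01 -2.060e-01  2.710e-01]
 [-9.980e-01 -6.300e-02  1.200e-02  2.700e-02]
 [-1.000e-03  2.060e-01  9.790e-01  1.429e+00]
 [ 0.000e+00  0.000e+00  0.000e+00  1.000e+00]] 531.2910232239859 [-0.15063382  0.          0.          0.          0.        ]
0.1 [0.23900509 0.57691841 0.22159565] [[ 0.924 -0.383 -0.001]
 [-0.383 -0.924 -0.002]
 [ 0.     0.002 -1.   ]] 1.0012887145408056
```

View pics/side0.png

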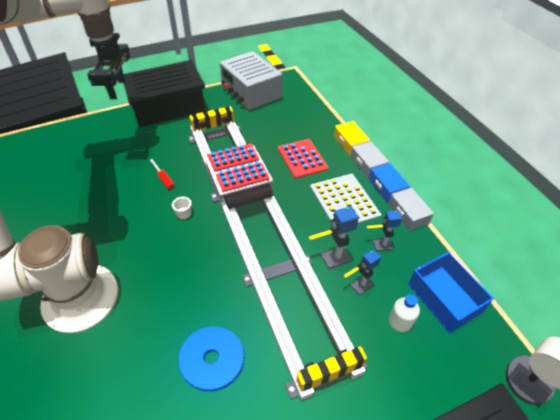

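View pics/top0.png

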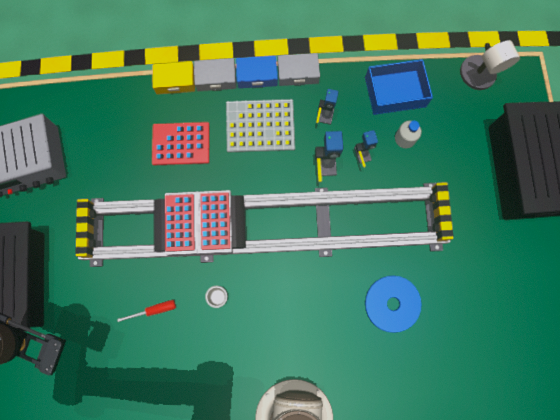

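Side view: the shuttle is at about (240,170), with three station look-alikes at (345,225), (388,225) and (368,265). In the top view these are (330,150) with blade (320,165), (328,105), and (367,145). The one at top (330,150) / side (345,225) is the largest and nearest the track, so I choose it and check it in one close crop.

Run:
```python
from h import *
import pickle
a,b=pickle.load(open("c0.pkl","rb"))
A=a["image"];B=b["image"]
R=lambda im,x,y,w,h,s:cv2.resize(im[y:y+h,x:x+w],None,fx=s,fy=s,interpolation=cv2.INTER_NEAREST)
c1=R(B,150,180,100,75,4);c2=R(B,300,125,100,75,4);c3=R(A,195,130,100,75,4);c4=R(A,295,200,100,75,4)
cv2.imwrite("pics/crop.png",np.vstack([np.hstack([c1,c2]),np.hstack([c3,c4])]))
for n,c in(("side",a),("top",b)):
    h=cv2.cvtColor(c["image"],cv2.COLOR_BGR2HSV)
    m=cv2.inRange(h,(22,120,100),(36,255,255))
    k,l,st,ce=cv2.connectedComponentsWithStats(m)
    for i in range(1,k):
        if 12<st[i,4]<1500:print(n,st[i],ce[i].round(1), onz(c,ce[i],.088).round(3))
```

```text
side [259  44  12   8  66] [264.2  47.8] [0.87  0.897 0.088]
side [267  54  15  12 116] [273.9  59.6] [0.869 0.785 0.088]
side [229 106   5  15  28] [231.2 111.9] [0.591 0.5   0.088]
side [218 108   9   9  63] [222.3 111.4] [0.563 0.514 0.088]
side [207 110  10  18 112] [212.1 117.3] [0.52  0.495 0.088]
side [196 112   9  11  71] [200.3 116.3] [0.483 0.517 0.088]
side [189 115   5  11  39] [191.4 119.4] [0.45  0.511 0.088]
side [334 121  36  34 635] [349.6 135.1] [0.912 0.227 0.088]
side [367 225  17   4  49] [374.7 226.2] [ 0.784 -0.139  0.088]
side [309 230  24  10  97] [320.5 234.4] [ 0.637 -0.108  0.088]
side [344 267  15  11  58] [351.2 271.8] [ 0.655 -0.241  0.088]
side [358 346   9  20  62] [362.1 353.7] [ 0.576 -0.432  0.088]
side [341 351  17  23 241] [349.2 360.3] [ 0.544 -0.434  0.088]
side [324 357  17  24 254] [332.5 367.4] [ 0.504 -0.434  0.088]
side [307 363  16  24 254] [315.  374.1] [ 0.465 -0.433  0.088]
side [297 371   9  20 107] [300.5 380. ] [ 0.432 -0.433  0.088]
top [467  31  34  16 457] [483.1  38. ] [ 0.999 -0.617  0.088]
top [517  31  33  16 446] [532.8  38.
[... 1895 characters left out ...]
[ 0.659 -0.223  0.088]
top [317 158   5  24  89] [318.9 169.2] [ 0.635 -0.108  0.088]
top [436 182  12   4  36] [441.5 183.7] [ 0.576 -0.429  0.088]
top [437 191  12  10 111] [442.4 195.3] [ 0.545 -0.427  0.088]
top [ 77 199  12   3  33] [ 82.3 200. ] [0.593 0.519 0.088]
top [ 76 207  13  10 112] [ 82.1 211.9] [0.561 0.52  0.088]
top [435 206  16  10 129] [442.9 210.4] [ 0.504 -0.424  0.088]
top [439 221  14  10 114] [445.4 225.2] [ 0.465 -0.425  0.088]
top [ 76 222  17  11 136] [ 83.1 227.1] [0.52  0.517 0.088]
top [ 76 237  13  11 114] [ 81.5 242.1] [0.481 0.521 0.088]
top [438 236  15   5  47] [445.9 237.6] [ 0.432 -0.422  0.088]
top [ 76 253  16   4  50] [ 82.3 254.6] [0.448 0.518 0.088]
```

View pics/crop.png

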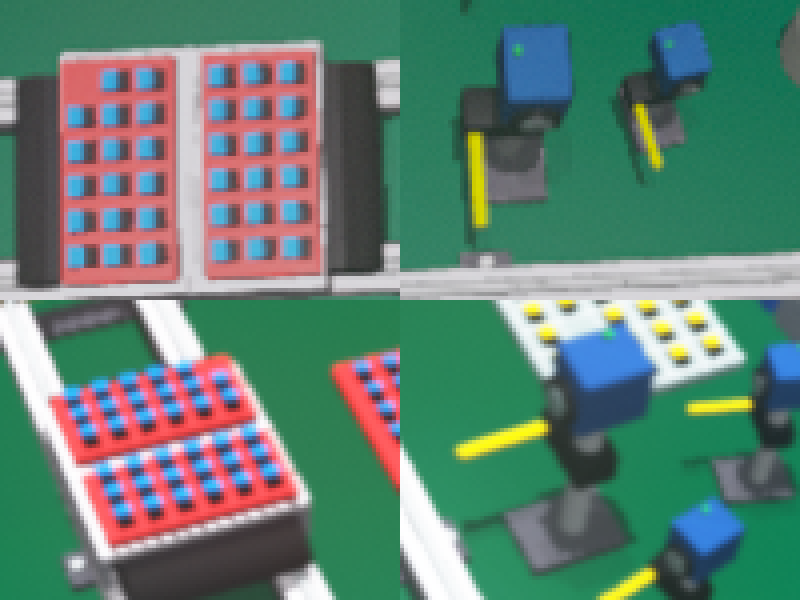

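Crop: the station with the big head (top crop panel) has its blade tip at about top px (320,181) and side px (309.5,238). It is clearly larger than its neighbours. The white line lies at about top px (197.5,221).

```bash
cat >> h.py <<'E'
YD=np.array([0.0175,0.99985])   # track y axis (world xy)
def line(c):
    """white line: per image row, white run between left and right red pad -> median point at z=.09"""
    h=cv2.cvtColor(c["image"],cv2.COLOR_BGR2HSV)
    red=cv2.inRange(h,(0,90,90),(8,255,255))|cv2.inRange(h,(170,90,90),(180,255,255))
    white=cv2.inRange(h,(0,0,120),(180,60,255))
    P=[]
    for r in range(185,255):
        w=np.flatnonzero(white[r]); 
        for g in np.split(w,np.flatnonzero(np.diff(w)>1)+1):
            if 5<=len(g)<=10 and red[r,max(g[0]-4,0):g[0]].any() and red[r,g[-1]+1:g[-1]+5].any():
                P.append(onz(c,(g.mean(),r),.09)[:2])
    P=np.array(P)
    if len(P)<4: return len(P),None
    return len(P),np.median(P@YD),P
E
python3 - <<'E'
from h import *
import pickle
a,b=pickle.load(open("c0.pkl","rb"))
t=tri(ray(a,(309.5,238.3)),ray(b,(320.2,181.)));print("tip",t,onz(b,(320.2,181),.09),onz(a,(309.5,238.3),.09))
print("mark s",t[:2]@YD,onz(b,(320.2,181),.09)[:2]@YD)
n,s,P=line(b);print("line",n,s,np.std(P@YD),P.min(0),P.max(0))
# line middle height check from two views (line ends by eye)
print("far end tri",tri(ray(b,(197.3,192.5)),ray(a,(195+258/4,130+128/4))))
# bumper edges top crop: rear outer x=150+18/4, front outer 150+384/4
for px in((154.6,225),(246,215)):print(onz(b,px,.07))
for px in((90,228),(429,212)):print("stop",onz(b,px,.09))
E
```

```text
tip [ 0.60416512 -0.10884337  0.08743625] [ 0.60259512 -0.10840225  0.09      ] [ 0.60413974 -0.11056712  0.09      ]
mark s -0.09825415615138629 -0.09784057648856413
line 46 0.22461783469035126 0.00048339002873703564 [0.44519483 0.21417265] [0.58877766 0.21709663]
far end tri [0.59024165 0.21208298 0.09169123]
[0.51758949 0.33017793 0.07      ]
[0.52899479 0.08979733 0.07      ]
stop [0.51640611 0.4971936  0.09      ]
stop [ 0.50222213 -0.38515707  0.09      ]
```

move_arm(
  targets="1 0 0 -1;1 0 0 -1;1 0 0 -1;1 -0.4 0 -1;1 -0.4 0 -1;1 -0.4 0 -1;1 -0.5 0 -1;1 -0.5 0 -1;1 -0.5 0 -1;1 -0.5 0 -1",
  gripper=0,
)

```text
time_s: 0.93
tcp_pos: [0.4901, 0.4965, 0.2218]
ee_rot: [[0.296, -0.955, -0.001], [-0.955, -0.296, -0.001], [0.001, 0.001, -1.0]]
wrist_force: [0.5, 0.6, 0.0]
gripper_width: 0.327
gripper_force: 0.0
```

move_arm(
  targets="0.5 -1 -0.5 -1;0.5 -1 -0.7 -1;0 -1 -1 -1;0 -1 -1 -0.5;0 -1 -1 0;0 0 -1 0;0 0 -0.7 0;0 0 -0.5 0;0 0 0 0",
)

```text
time_s: 1.68
tcp_pos: [0.5124, 0.3703, 0.0587]
ee_rot: [[-0.001, -1.0, -0.006], [-1.0, 0.001, -0.005], [0.005, 0.006, -1.0]]
wrist_force: [-1.3, -0.8, -0.0]
gripper_width: 0.009
gripper_force: 0.0
```

Run:
```python
from h import *
s=sense();print(s["time_s"],s["tcp_pos"],np.round(s["ee_rot"],3),s["wrist_force"],s["gripper_width"])
b=capture("side");t=capture("top");cv2.imwrite("pics/pair1.png",np.hstack([b["image"][60:360,150:400],t["image"][100:400,60:460]]))
print(line(t)[:2])
```

```text
1.6833 [0.51241864 0.37026059 0.05872827] [[-0.001 -1.    -0.006]
 [-1.     0.001 -0.005]
 [ 0.005  0.006 -1.   ]] [-1.25774515 -0.75877471 -0.01508222] 0.008711150120337843
(45, np.float64(0.2246408963728092))
```

View pics/pair1.png

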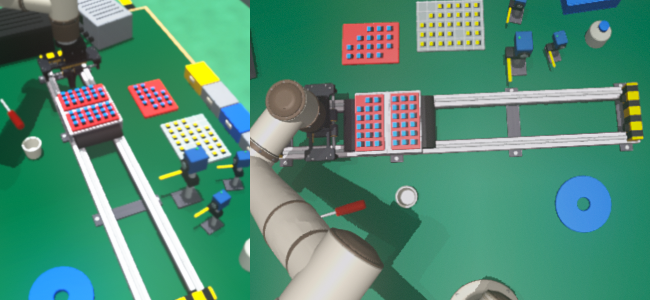

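Gripper stands upright at the left, behind the rear bumper, clear of the deck, and the line is unoccluded. Now the gentle push.

move_arm(
  targets="0 -0.25 0 0;0 -0.3 0 0;0 -0.2 0 0;0 -0.05 0 0;0 -0.05 0 0;0 -0.06 0 0;0 -0.08 0 0;0 -0.10 0 0;0 -0.12 0 0;0 -0.14 0 0",
)

```text
time_s: 2.62
tcp_pos: [0.5142, 0.3386, 0.0625]
ee_rot: [[0.0, -1.0, 0.0], [-1.0, -0.0, 0.0], [-0.0, -0.0, -1.0]]
wrist_force: [-0.2, 0.8, 0.2]
gripper_width: 0.006
gripper_force: 0.2
```

move_arm(
  targets="0 -0.16 0 0;0 -0.18 0 0;0 -0.18 0 0;0 -0.18 0 0;0 -0.18 0 0;0 -0.18 0 0;0 -0.18 0 0;0 -0.18 0 0;0 -0.18 0 0;0 -0.18 0 0",
)

```text
time_s: 3.45
tcp_pos: [0.5142, 0.2937, 0.0626]
ee_rot: [[-0.0, -1.0, 0.0], [-1.0, 0.0, -0.0], [0.0, -0.0, -1.0]]
wrist_force: [0.4, -0.5, 0.9]
gripper_width: 0.006
gripper_force: 0.0
```

```bash
cat > m.py <<'E'
from h import *
MS=-0.098
o=[]
import sys
for i in range(int(sys.argv[1])):
    t=sense()["time_s"];l=line(capture("top"));o.append((t,l[0],l[1]))
    print(round(t,3),l[0],None if l[1] is None else round((l[1]-MS)*1000,1))
g=[(t,s) for t,n,s in o if s is not None]
if len(g)>2:print("v mm/s",np.polyfit(*zip(*g),1)[0]*1000)
s=sense();print(s["tcp_pos"].round(4) if hasattr(s["tcp_pos"],"round") else s["tcp_pos"],np.round(s["wrist_force"],1))
E
python3 m.py 4
```

```text
3.45 54 257.5
3.5 46 253.4
3.55 50 249.1
3.6 54 244.9
v mm/s -84.58531099488742
[0.5143 0.2941 0.0626] [0.5 0.2 0.3]
```

move_arm(
  targets="0 0 1 0;0 0 1 0;0 -1 1 0;0 -1 1 0;0 -1 0.4 0;0 -1 0 0;0 -1 0 0;0 -1 0 0;0 -1 0 0;0 -1 0 0",
)

```text
time_s: 4.48
tcp_pos: [0.5141, 0.0933, 0.1728]
ee_rot: [[0.0, -1.0, 0.001], [-1.0, -0.0, 0.0], [-0.0, -0.001, -1.0]]
wrist_force: [-0.3, -0.0, 0.1]
gripper_width: 0.005
gripper_force: 0.0
```

move_arm(
  targets="0 -1 0 0;0 -1 0 0;0 -1 0 0;0 -1 0 0;0 -1 0 0;0 -1 0 0;0 -1 0 0;0 -1 0 0;0 -1 0 0;0 -1 0 0",
)

```text
time_s: 5.32
tcp_pos: [0.5143, -0.1569, 0.1727]
ee_rot: [[0.0, -1.0, 0.0], [-1.0, -0.0, 0.0], [-0.0, -0.0, -1.0]]
wrist_force: [0.1, 0.3, -0.1]
gripper_width: 0.004
gripper_force: 0.0
```

```bash
python3 m.py 2
```

```text
5.317 0 None
5.367 0 None
[ 0.5142 -0.1582  0.1724] [0.1 0.4 0.4]
```

move_arm(
  targets="0 -1 0 0;0 -1 -1 0;0 -0.5 -1 0;0 0 -1 0;0 0 -1 0;0 0 -0.4 0",
)

```text
time_s: 5.92
tcp_pos: [0.5121, -0.2175, 0.0592]
ee_rot: [[-0.001, -1.0, -0.006], [-1.0, 0.001, 0.002], [-0.002, 0.006, -1.0]]
wrist_force: [-0.7, 0.1, -0.1]
gripper_width: 0.003
gripper_force: 0.0
```

```bash
cat > m2.py <<'E'
from h import *
import sys
for i in range(int(sys.argv[1])):
    t=sense()["time_s"];c=capture("top");l=line(c);print(round(t,3),l[0],None if l[1] is None else round((l[1]+.098)*1000,1))
    h=cv2.cvtColor(c["image"],cv2.COLOR_BGR2HSV)
    red=cv2.inRange(h,(0,90,90),(8,255,255))|cv2.inRange(h,(170,90,90),(180,255,255))
    red[:183]=0;red[256:]=0
    ys,xs=np.nonzero(red)
    if len(xs):print(len(xs),[round(float(onz(c,(x,220),.1)[:2]@YD+.098)*1000) for x in np.percentile(xs,[1,99])])
s=sense();print(s["tcp_pos"],np.round(s["wrist_force"],1))
cv2.imwrite("pics/%s.png"%sys.argv[2],c["image"])
E
python3 m2.py 2 n1
```

```text
5.917 2 None
804 [827, 84]
5.967 0 None
732 [829, 84]
[ 0.51303959 -0.2176166   0.06074758] [-0.4  0.2  0.4]
```

View pics/n1.png

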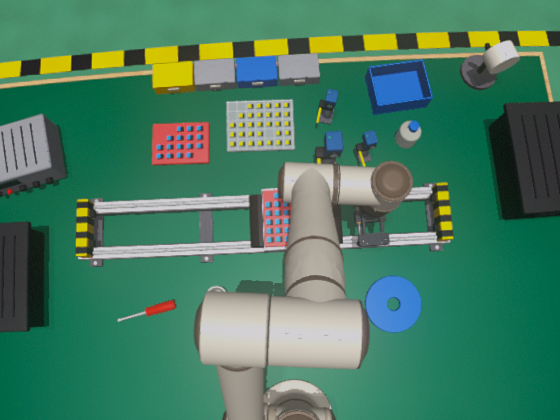

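Picture: the arm covers the white line; the left red pad edge is visible at (263,220). I'll track that edge, calibrated against the first picture.

```bash
cat > m3.py <<'E'
from h import *
import sys,pickle
def edge(c):
    h=cv2.cvtColor(c["image"],cv2.COLOR_BGR2HSV)
    red=cv2.inRange(h,(0,90,90),(8,255,255))|cv2.inRange(h,(170,90,90),(180,255,255))
    E=[]
    for r in range(200,242):
        x=np.flatnonzero(red[r,130:460])
        if len(x)>5:E.append(onz(c,(x[0]+130,r),.1)[:2]@YD)
    return np.median(E) if len(E)>8 else np.nan
b=pickle.load(open("c0.pkl","rb"))[1]
off=edge(b)-line(b)[1]
T=[];S=[]
for i in range(int(sys.argv[1])):
    t=sense()["time_s"];c=capture("top");T.append(t);S.append((edge(c)-off+.098)*1000);l=line(c)
    print(round(t,3),round(S[-1],1),l[0],None if l[1] is None else round((l[1]+.098)*1000,1))
if len(T)>1:print("v",np.polyfit(T,S,1)[0])
s=sense();print(s["time_s"],s["tcp_pos"],np.round(s["wrist_force"],1),off)
E
python3 m3.py 3
```

```text
6.017 66.1 1 None
6.067 62.3 1 None
6.117 59.1 1 None
v -69.55209194747879
6.1667 [ 0.51569791 -0.21818267  0.06414885] [-0.7  0.  -0.1] 0.08077924161100222
```

move_arm(
  targets="0 0 0 0;0 0 0 0;0 0 0 0;0 0 0 0;0 0 0 0;0 0 0 0;0 -0.09 0 0;0 -0.09 0 0;0 -0.09 0 0;0 -0.09 0 0",
)

```text
time_s: 7.0
tcp_pos: [0.5142, -0.2277, 0.0625]
ee_rot: [[-0.0, -1.0, -0.0], [-1.0, 0.0, -0.0], [0.0, 0.0, -1.0]]
wrist_force: [0.3, 0.3, 0.1]
gripper_width: 0.002
gripper_force: 0.1
```

move_arm(
  targets="0 -0.09 0 0;0 -0.09 0 0;0 -0.09 0 0;0 -0.09 0 0;0 -0.09 0 0;0 -0.09 0 0;0 -0.09 0 0;0 -0.2 0 0",
)

```text
time_s: 7.67
tcp_pos: [0.5142, -0.2481, 0.0626]
ee_rot: [[0.0, -1.0, -0.0], [-1.0, -0.0, 0.0], [-0.0, 0.0, -1.0]]
wrist_force: [0.7, 0.3, -0.2]
gripper_width: -0.001
gripper_force: 0.0
```

```bash
python3 m3.py 4
```

```text
7.667 -2.1 0 None
7.717 -2.2 0 None
7.767 -2.4 0 None
7.817 -2.6 0 None
v -3.219353095132104
7.8667 [ 0.51412886 -0.2482953   0.06250446] [-0.5  0.6  0.6] 0.08077924161100222
```

Nearly at rest, 2.6 mm past the blade. I'll back off, lift and verify.

move_arm(
  targets="0 -0.5 0 0;0 -1 0 0;0 -1 0.5 0;0 -1 1 0;0 -1 1 0;0 -1 1 0;0 -1 1 0;0 -1 0 0;0 -1 0 0;0 -1 0 0",
)

```text
time_s: 8.7
tcp_pos: [0.5139, -0.4874, 0.1758]
ee_rot: [[-0.0, -1.0, 0.001], [-1.0, 0.0, -0.0], [0.0, -0.001, -1.0]]
wrist_force: [0.1, -0.2, -0.8]
gripper_width: 0.003
gripper_force: 0.0
```

move_arm(
  targets="0 0 0 0;0 0 0 0;0 0 0 0;0 0 0 0;0 0 0 0;0 0 0 0;0 0 0 0;0 0 0 0;0 0 0 0;0 0 0 0",
)

```text
time_s: 9.53
tcp_pos: [0.5143, -0.4854, 0.1751]
ee_rot: [[0.0, -1.0, 0.0], [-1.0, -0.0, 0.0], [-0.0, -0.0, -1.0]]
wrist_force: [-0.9, -0.1, 0.0]
gripper_width: 0.008
gripper_force: 0.0
```

```bash
python3 m3.py 3
python3 - <<'E'
from h import *
a=capture("top");b=capture("side")
cv2.imwrite("pics/fin.png",np.hstack([cv2.resize(a["image"][150:260,250:380],None,fx=3,fy=3),cv2.resize(b["image"][190:300,230:360],None,fx=3,fy=3)]))
E
```

```text
9.533 -3.7 51 -4.1
9.583 -3.7 51 -4.1
9.633 -3.7 51 -4.1
v -6.030910420434293e-15
9.6833 [ 0.51419465 -0.48562407  0.17505973] [ 0.1 -0.8  0.2] 0.08077924161100222
```

View pics/fin.png

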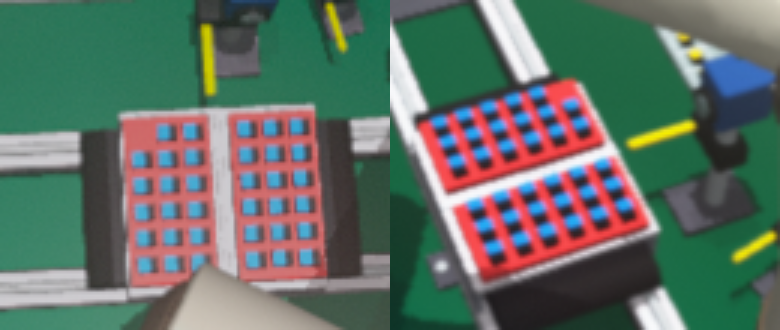

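Top crop: white line far end at (217,110), blade tip at (209,95). That is a few mm to the right, so I'll measure it precisely in both views.

Run:
```python
from h import *
b=capture("top");a=capture("side")
n,s,P=line(b);k=np.polyfit(P[:,0],P[:,1],1);print("line fit",k,n)
def blade(c,box,nm):
    x0,y0,x1,y1=box
    h=cv2.cvtColor(c["image"],cv2.COLOR_BGR2HSV);m=cv2.inRange(h,(22,120,90),(36,255,255))
    ys,xs=np.nonzero(m[y0:y1,x0:x1]);Q=np.array([onz(c,(x+x0,y+y0),.09)[:2] for x,y in zip(xs,ys)])
    kb=np.polyfit(Q[:,0],Q[:,1],1);tip=Q[:,0].min();print(nm,"blade",kb,"tip x",tip,"y",np.polyval(kb,tip));return tip,np.polyval(kb,tip)
t,y=blade(b,(310,150,326,186),"top");print("top err mm (line-blade)",1000*(np.polyval(k,t)-y))
blade(a,(305,226,336,243),"side")
# side: white run between reds along each column
h=cv2.cvtColor(a["image"],cv2.COLOR_BGR2HSV)
red=cv2.inRange(h,(0,90,90),(8,255,255))|cv2.inRange(h,(170,90,90),(180,255,255));w=cv2.inRange(h,(0,0,120),(180,70,255))
L=[]
for x in range(245,305):
    g=np.flatnonzero(w[200:275,x])+200
    for r in np.split(g,np.flatnonzero(np.diff(g)>1)+1):
        if 3<=len(r)<=12 and red[r[0]-4:r[0],x].any() and red[r[-1]+1:r[-1]+5,x].any():L.append(onz(a,(x,r.mean()),.09)[:2])
L=np.array(L);kl=np.polyfit(L[:,0],L[:,1],1);print("side line",kl,len(L),np.polyval(kl,.603),L.min(0),L.max(0))
```

```text
line fit [-0.00179315 -0.10882501] 51
top blade [-0.02164941 -0.09401145] tip x 0.6026281033908334 y -0.1070579927358544
top err mm (line-blade) -2.847617420844009
side blade [-0.01429966 -0.10060253] tip x 0.603360292912897 y -0.10923037702105431
side line [-0.02342053 -0.09487502] 22 -0.10899760241999372 [ 0.4447052  -0.10916737] [ 0.57295201 -0.10449826]
```

The line is 0 to 4 mm past the blade and at rest, which is within tolerance. I'll wait a little longer, then hand in.

move_arm(
  targets="0 0 0 0;0 0 0 0;0 0 0 0;0 0 0 0;0 0 0 0;0 0 0 0;0 0 0 0;0 0 0 0;0 0 0 0;0 0 0 0",
)

```text
time_s: 10.72
tcp_pos: [0.5142, -0.4856, 0.1751]
ee_rot: [[-0.0, -1.0, 0.0], [-1.0, 0.0, -0.0], [0.0, -0.0, -1.0]]
wrist_force: [0.2, 0.5, -0.2]
gripper_width: 0.0
gripper_force: 0.0
```

```bash
python3 m3.py 2; python3 -c "
from station import *
print(finish_job())"
```

```text
10.717 -3.7 50 -4.0
10.767 -3.7 50 -4.1
v -9.840341556555676e-15
10.8167 [ 0.51419617 -0.4856123   0.17503255] [-0.   0.6 -0. ] 0.08077924161100222
the job is handed in; nothing more can be done
None
```

The shuttle stands at rest and let go with its white line about 4 mm or less past the yellow blade, and I handed the job in at about 10.8 s; no verdict was returned.

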